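# Fetch the suction lifter from its tilt-out bin and set it on the phone

## Task

The suction lifter stands in one of the two tilt-out bins of the red unit: tip that bin open (it has a pull bar), lift only the lifter out, and set it down gently (not dropped, not pressed hard) on the phone, upright with the cup wholly on the glass, centred across the phone's width and about 15 mm in from the end with the charging socket. Let go and leave it standing. Leave the other contents in their bins, and the phone and the spudger beside it where they lie.

Things in the scene. Friction and masses are not known exactly. Their poses are not given: they have to be found in the camera images.
- unit: red plastic unit fixed on the table, 150 deep (x) x 414 wide (y) x 162 high (z) mm, with two clear tilt-out bins side by side; open at the back. Origin: centre of its underside; front faces its -x (the robot), y to the left, z up. Its 6 mm clear top reaches to the front edge (x = -75 mm), over part of an opened bin: enter with the hand leaning towards the robot, along the bin's height
- bin_left (a joint): tilt of the left (unit +y) bin, rad: 0 shut (at the start), 0.62 at the open stop. It turns about the bin's lower front edge, top coming forward and down towards the robot. Stiff hinge (0.5 N m plus the weight, some 4 to 9 N at the pull bar): it stays where it is left
- bin_right (a joint): the same for the right (unit -y) bin
- bin_left_hinge (a point): middle of the left bin's hinge line, its lower front edge (unit x -73, y 102, z 8 mm). Axes tilt with the bin: z up the front panel, x from the panel to the back, y along the hinge. In it the bin is 125 deep (x), 194 wide (y), walls and floor 4 mm; front panel 140 high, back wall 62, side walls rounded from one to the other; open on top
- bin_right_hinge (a point): the same for the right bin, at unit x = -73, y = -102, z = 8 mm
- bin_left_handle (a point): middle of the left bin's pull bar: red, 10 mm diameter, 110 mm long along y, 45 mm in front of the front panel (40 mm clear gap behind it, open above and below) and 118 mm up it (hinge frame x -45, z 118 mm), held by an arm at each end, 102 mm clear between. Turns with the bin
- bin_right_handle (a point): the same for the right bin
- bin_left_floor (a point): centre of the left bin's inner floor, on the floor's surface; turns with the bin
- bin_right_floor (a point): the same for the right bin
- lifter: suction lifter, 86 mm high, about 110 g: blue cup 60 mm diameter, black stem 17 mm, on top a black T-grip 62 long (own x) x 14 thick (own y), from 60 to 86 mm up. Origin: centre of cup's underside; z up the stem. Starts in the left or right bin, 24 mm off its middle towards the unit's outer side, T-grip roughly front to back; leans with the bin, may slide against its front panel
- lifter_grip (a point): middle of the lifter's T-grip, 73 mm above its origin; axes as the lifter's
- phone: phone lying glass up, loose, on a 3 mm rubber mat: 168 long (x) x 80 wide (y) x 9 mm thick, 210 g. Origin: centre of its underside; +x end has the earpiece slot and the front camera, -x end the charging socket
- pull_spot (a point): point on the glass where the cup's centre belongs, on the phone's centre line, 45 mm from the end with the charging socket and 9 mm above the phone's underside; axes as the phone's
- battery: silver phone battery, 88 x 50 x 6 mm, lying flat in the left bin towards the unit's middle; stays there. Origin: centre of its underside
- charger: white plug charger, 58 x 42 x 27 mm with two 18 mm pins, lying in the right bin towards the unit's middle; stays there. Origin: centre of its underside
- bottle: small white bottle, 40 mm diameter, 85 mm high, standing in the bin that does not hold the lifter; stays there. Origin: centre of its underside
- spudger: steel spudger, 150 x 14 x 6 mm, lying on the mat beside the phone (towards the phone's -y side); stays there. Origin: centre of its underside
Mind the look-alikes: they are no part of the job. There is more than one size of the phone; the job needs the largest.

How it is judged:
By the outcome, as a careful person would: the job done as asked, in the order asked, and still so for the second after the job is handed in, with the robot touching nothing.
It also fails if it takes over 59 s, if anything falls off the work surface, if the arm or the gripper's body presses on something with over 40 N, if the wrist force passes 120 N, or if a joint passes its speed limit or range.

## Robot

A 7-joint arm with a two-finger parallel gripper is mounted at the origin on the work surface. World frame = base frame: x ahead of the robot, y to its left, z up, the work surface at z = 0. Lengths are in mm, angles in rad, forces in N, time in s.
With the tool pointing down it reaches from about 400 to 900 mm from the base axis. Payload 5.6 kg.
Tool frame: the origin (TCP) lies midway between the tips of the shut fingers; the grasp point (between the pads) lies 19 mm behind it; z points along the fingers, y is the line along which they close (so a half turn about z gives the same grasp; the last joint's range is limited). The gripper opens to 92 mm and grips with 3 to 60 N. Pads are 20 mm wide; open, the fingers measure 128 mm over their backs; the gripper's body (75 mm by 189 mm) begins 69 mm behind the grasp point.
Start: joints at [1.281, 0.468, -0.012, 1.603, 0.006, 1.071, -0.056], TCP at [158.754, -630.322, 214.592] pointing down, gripper open.
Joint ranges: [-2.53, 2.53], [-0.31, 2.02], [-1.57, 1.55], [0.28, 2.44], [-1.29, 4.43], [0.15, 1.84], [-2.92, 2.92]. Speed limits (rad/s): [2.57, 2.57, 3.14, 3.14, 3.14, 3.14, 3.14].

## Interface

Orientations are given as a rotation vector (axis times angle).
In Python, from cell import robot, grip, kin, viewer gives the robot as it stands. Calls block until the motion is done:
- robot.movep(position, orientation): joint-space move of the TCP to a pose.
- robot.servo_line(position, feed=150, rotation=None): straight line of the TCP; rotation=None keeps the orientation; feed is the mean speed in mm/s.
- robot.goto_joints(angles): joint-space move.
- grip(opening, newtons=None): opening from 0.0 (shut) to 1.0 (fully open); newtons is the grip in N (None keeps the last); returns when the fingers have stopped.
- robot.hold(seconds).
- kin.ik(position, orientation): joint angles nearest the present ones, or None.
- robot.observe(): the state.
- viewer.read_camera(name): name is "scene" or "top"; returns the picture (400x640x3 uint8, red, green, blue); there is no depth.
- viewer.camera_info(name): a dict with "camera_matrix" (3x3 intrinsics, pixels), "R" (3x3) and "t" (3): a world point X has camera coordinates R X + t. Camera axes: x right, y down, z forward; pixel columns grow to the right and rows downward; lengths in mm; the calibration is good to about 2 mm. A picture is of the moment at which its call begins. camera_info takes no time and is no camera call.
A pose or a line that the arm cannot do raises robot.IKError and nothing moves.
- robot.job_done(): hands the job in; it is judged then, once.
Trained networks look in the newest picture that a camera, given by its name, has taken for a name from the list of things; names that differ only in an ending like _2 or _b are one class to them, and where a whole thing is asked for, a point or a joint stands for the part that bears it (a point fixed in the world has none). Each returns a list of dicts, best first, with "confidence" (0 to 1); they miss things now and then, are a little off and sometimes report something else, mostly with a low value. They report only what shows in the picture. A call takes as long as a camera call. They do not tell look-alikes from the thing itself.
- viewer.silhouettes(name, camera): "mask" (400x640 bool, what is visible of it).
- viewer.pinpoint(name, camera): "at" ([x, y, z] in mm, in the coordinates of the camera as it stood for that picture, good to about 4 mm: a listed point, or the origin of a listed thing).
The state is a dict: "t": time; "joints": joint angles; "joint_velocities": joint speeds; "joint_torque": joint torques, N m; "tcp_pos": TCP position; "tcp_rot": TCP orientation; "contact_force": force on the tool from outside, world axes, zero at the start; "wrist_torque": the same for the moment, N m; "grip_width": opening from 0.0 (shut) to 1.0 (fully open); "grip_force": force on a finger pad.
Only numpy, scipy, OpenCV 4.12 (cv2) and the standard library are available. Lean on these libraries where they do the work, as an engineer would, in place of code of your own. Each camera call takes 0.05 s, during which the arm holds its last target. There are 200 camera calls.

## Working session

There is one attempt and no reset: what is moved stays moved. The work goes in short steps, each a Python script; the robot and the scene stay as the last script left them, time stands still between calls to the robot, and variables do not carry over. Pictures are saved under pics/ and viewed, at most 10 in all, crops included, and the job is handed in when it is done.

```bash
ls; mkdir -p pics; cat > h.py <<'E'
import numpy as np, cv2
from cell import robot, grip, kin, viewer
from scipy.spatial.transform import Rotation as Rot
def cam(c):
    i=viewer.camera_info(c); return np.array(i["camera_matrix"]),np.array(i["R"]),np.array(i["t"]).reshape(3)
def world(p,c):
    K,R,t=cam(c); return R.T@(np.array(p)-t)
def ray(u,v,c,z):
    K,R,t=cam(c); d=R.T@np.linalg.inv(K)@np.array([u,v,1.]); o=-R.T@t; return o+d*(z-o[2])/d[2]
def proj(X,c):
    K,R,t=cam(c); p=K@(R@np.array(X)+t); return p[:2]/p[2]
def find(n,c):
    return [(np.round(world(d["at"],c),1).tolist(),round(d["confidence"],2)) for d in viewer.pinpoint(n,c)]
def save(c,f):
    im=viewer.read_camera(c); cv2.imwrite("pics/"+f,im[:,:,::-1]); return im
E
python3 - <<'E'
from h import *
for c in("scene","top"):
    save(c,c+"0.png")
    K,R,t=cam(c); print(c,np.round(K[0,0]),np.round(-R.T@t),np.round(R,2).tolist())
    for n in "unit bin_left_hinge bin_right_hinge bin_left_handle bin_right_handle lifter lifter_grip phone pull_spot battery charger bottle spudger".split():
        print(n,find(n,c))
print(robot.observe()["t"])
E
```

```text
pics
scene 379.0 [ 203. -203. 1042.] [[0.2, -0.98, 0.01], [-0.92, -0.19, -0.33], [0.33, 0.06, -0.94]]
unit [([706.7, 135.9, 1.2], 0.65)]
bin_left_hinge [([632.7, 238.1, 9.2], 0.98), ([707.7, 134.8, -0.6], 0.17)]
bin_right_hinge [([633.0, 31.8, 8.5], 0.58), ([529.8, -336.0, 0.7], 0.47)]
bin_left_handle [([587.5, 232.6, 125.4], 0.79)]
bin_right_handle [([589.0, 31.3, 126.9], 0.79)]
lifter []
lifter_grip []
phone [([529.6, -336.2, 2.6], 0.87), ([288.9, -321.3, -0.7], 0.85), ([433.5, -568.8, -1.7], 0.79)]
pull_spot [([416.2, -546.2, 9.3], 0.78), ([309.3, -314.5, 2.2], 0.66), ([488.5, -339.6, 17.1], 0.63)]
battery [([635.1, 32.5, 6.8], 0.64)]
charger []
bottle []
spudger [([573.6, -412.0, 5.0], 0.64)]
top 381.0 [ 437. -123. 1126.] [[-0.0, -1.0, 0.01], [-1.0, 0.0, -0.07], [0.07, -0.01, -1.0]]
unit []
bin_left_hinge [([633.7, 235.4, 2.8], 0.76), ([590.3, 30.7, 124.3], 0.2)]
bin_right_hinge [([588.1, 28.7, 124.4], 0.67), ([632.4, 32.9, 11.6], 0.65)]
bin_left_handle [([593.7, 231.2, 124.6], 0.88)]
bin_right_handle []
lifter []
lifter_grip []
phone [([531.1, -334.5, -0.9], 0.95), ([280.4, -327.2, -0.2], 0.82), ([437.6, -575.2, 4.3], 0.62), ([492.4, -337.3, 12.2], 0.24)]
pull_spot [([411.9, -548.7, 8.5], 0.93), ([492.0, -337.2, 15.0], 0.71), ([314.5, -314.6, 8.5], 0.64), ([590.1, 233.1, 125.3], 0.28)]
battery []
charger [([576.8, -415.4, 4.5], 0.65), ([584.1, 26.9, 124.6], 0.54)]
bottle []
spudger [([576.3, -419.7, 2.5], 0.69), ([493.2, -339.7, 10.1], 0.18)]
1.4
```

View pics/scene0.png

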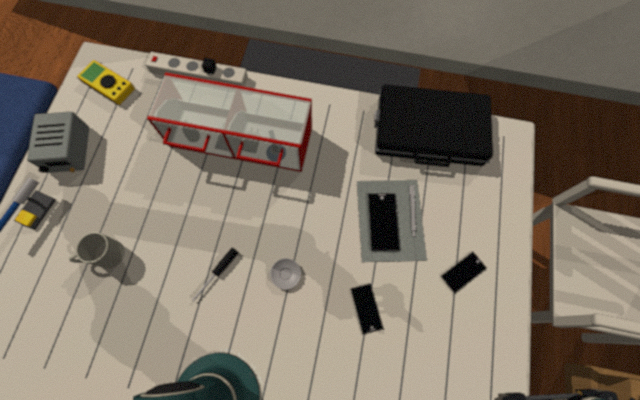

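View pics/top0.png

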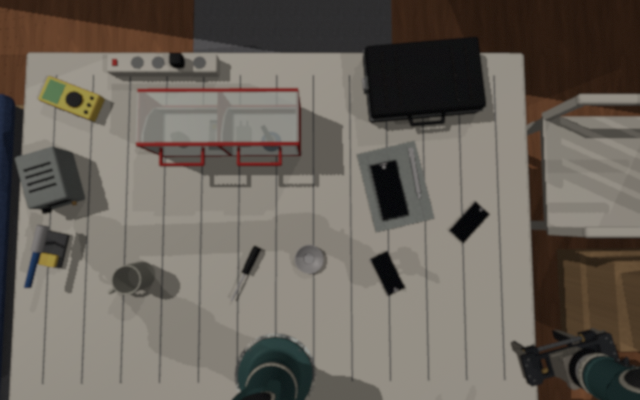

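The scene picture shows the unit at about (150-310, 80-165). The largest phone is on the mat at (384,222) with the spudger to its right, and two smaller phones are at (367,308) and (465,272). Next I'll zoom in on the bins and the phone.

```bash
python3 - <<'E'
from h import *
a=cv2.imread("pics/scene0.png");b=cv2.imread("pics/top0.png")
def z(i,x,y,w,h):return cv2.convertScaleAbs(cv2.resize(i[y:y+h,x:x+w],(400,300),interpolation=cv2.INTER_CUBIC),alpha=1.4)
cv2.imwrite("pics/c1.png",np.vstack([np.hstack([z(a,145,65,172,129),z(a,350,175,100,75)+0]),np.hstack([z(b,132,75,172,129),z(b,345,150,100,75)])]))
for c in("scene","top"):
    viewer.read_camera(c)
    for n in("lifter","bottle","phone"):
        for d in viewer.silhouettes(n,c):
            m=d["mask"]; ys,xs=np.nonzero(m)
            print(c,n,round(d["confidence"],2),len(xs),xs.min(),xs.max(),ys.min(),ys.max(), cv2.minAreaRect(np.c_[xs,ys].astype(np.int32)))
E
```

```text
scene phone 0.78 933 442 486 251 292 ((463.5769348144531, 271.3846130371094), (22.54039192199707, 42.011077880859375), 52.12501525878906)
scene phone 0.62 1032 351 382 284 333 ((366.4884338378906, 307.9576721191406), (48.06277847290039, 22.18956756591797), 74.74488067626953)
scene phone 0.55 1694 367 400 193 251 ((383.4517517089844, 221.9207000732422), (60.207977294921875, 29.64723777770996), 85.2363510131836)
scene phone 0.37 1350 156 230 123 155 ((193.02340698242188, 138.87954711914062), (78.74736785888672, 21.077465057373047), 11.0035400390625)
top phone 0.81 1552 370 407 160 218 ((388.2470397949219, 189.11175537109375), (56.94424819946289, 28.20096206665039), 77.47119140625)
top phone 0.59 790 370 403 252 295 ((386.5999450683594, 273.20001220703125), (42.038082122802734, 19.677400588989258), 63.43495178222656)
top phone 0.56 811 449 487 201 241 ((468.6195373535156, 221.205810546875), (20.42704200744629, 40.67169952392578), 43.15238952636719)
top phone 0.54 899 145 225 146 165 ((185.0, 155.5), (19.0, 80.0), 90.0)
```

View pics/c1.png

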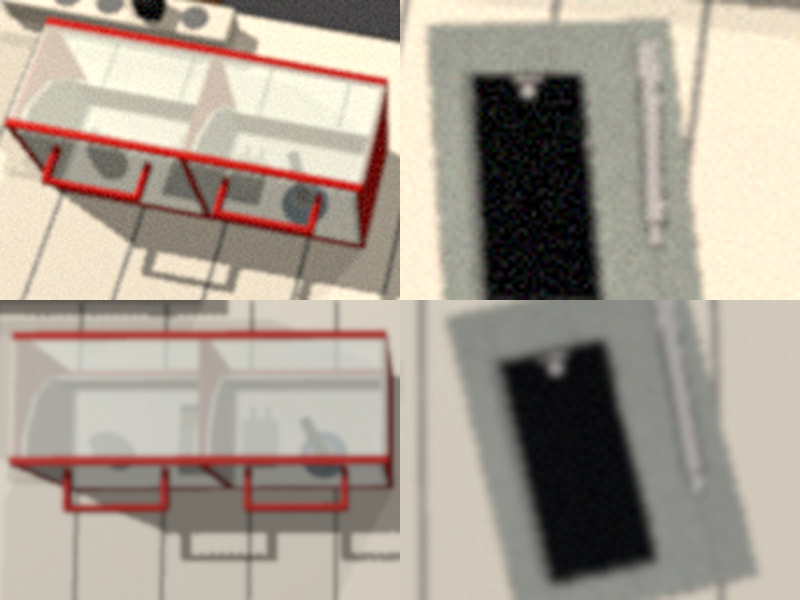

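The blue cup is in the right bin at about (300,200) of the crop, with the charger beside it and the bottle in the left bin. The phone's camera end points away from the robot, so the socket is at the near end. Next I'll compute the phone pose and plan the pull.

```bash
cat >> h.py <<'E'
H=np.array([633.,32.,8.])
def B(x,y,z,th): # bin frame -> world
    s,c=np.sin(th),np.cos(th); return H+np.array([c*x-s*z,y,s*x+c*z])
def ori(th,along,sg=1,yaw=0): # tool z down the bin; closing axis along bin 'x' or 'y'
    s,c=np.sin(th),np.cos(th); z=np.array([s,0,-c]); y=sg*(np.array([c,0,s]) if along=='x' else np.array([0,1.,0]))
    M=np.c_[np.cross(y,z),y,z]; return (Rot.from_rotvec(-yaw*z)*Rot.from_matrix(M)).as_rotvec()
E
python3 - <<'E'
from h import *
for c in("scene","top"):
    im=viewer.read_camera(c)
    best=None
    for d in viewer.silhouettes("phone",c):
        m=d["mask"].astype(np.uint8); ys,xs=np.nonzero(m)
        p=np.array([ray(x,y,c,12) for x,y in zip(xs,ys)])
        r=cv2.minAreaRect(p[:,:2].astype(np.float32)); print(c,round(d["confidence"],2),np.round(p.mean(0),1),r, round(float(np.sqrt(np.linalg.eigvalsh(np.cov(p[:,:2].T))*12)[1]),1), np.linalg.eigh(np.cov(p[:,:2].T))[1][:,1])
for th in(0,.3,.6):
  for sg in(1,-1):
    for a,P in(('x',B(-45,0,118-19,th)),('x',B(-45,0,118+70,th)),('y',B(34,-24,58,th)),('y',B(34,-24,230,th))):
      q=kin.ik(P,ori(th,a,sg)); print(th,sg,a,None if q is None else np.round(q,2))
print(robot.observe()["t"],np.round(robot.observe()["tcp_rot"],2))
E
```

```text
scene 0.94 [ 286.4 -323.3   12. ] ((286.5085144042969, -322.56170654296875), (122.44358825683594, 61.18263244628906), 25.519289016723633) 120.7 [-0.89123673 -0.45353842]
scene 0.91 [ 433.  -565.3   12. ] ((433.83563232421875, -565.881591796875), (54.29282760620117, 119.08135986328125), 46.08869171142578) 117.2 [-0.71601341  0.69808652]Traceback (most recent call last):
  File "<stdin>", line 7, in <module>
  File "h.py", line 9, in ray
    K,R,t=cam(c); d=R.T@np.linalg.inv(K)@np.array([u,v,1.]); o=-R.T@t; return o+d*(z-o[2])/d[2]
          ~~~^^^
  File "h.py", line 5, in cam
    i=viewer.camera_info(c); return np.array(i["camera_matrix"]),np.array(i["R"]),np.array(i["t"]).reshape(3)
ValueError: time passes only in moves, steps and waits
```

```bash
sed -i 's/^def cam(c):/import functools\n@functools.lru_cache(None)\ndef cam(c):/' h.py
python3 - <<'E'
from h import *
for c in("scene","top"):
    im=viewer.read_camera(c)
    for d in viewer.silhouettes("phone",c):
        m=d["mask"].astype(np.uint8); ys,xs=np.nonzero(m)
        p=np.array([ray(x,y,c,12) for x,y in zip(xs,ys)])
        r=cv2.minAreaRect(p[:,:2].astype(np.float32)); print(c,round(d["confidence"],2),np.round(p.mean(0),1),np.round(r[1],1),r[2], np.linalg.eigh(np.cov(p[:,:2].T))[1][:,1])
for th in(0,.3,.6):
  for sg in(1,-1):
    for a,P in(('x',B(-45,0,118-19,th)),('x',B(-45,0,118+70,th)),('y',B(34,-24,58,th)),('y',B(34,-24,230,th))):
      q=kin.ik(P,ori(th,a,sg)); print(th,sg,a,None if q is None else np.round(q,2))
print(robot.observe()["t"],np.round(robot.observe()["tcp_rot"],2))
E
```

```text
scene 0.85 [ 285.5 -323.8   12. ] [120.6  57.8] 25.09260368347168 [-0.90818101 -0.41857765]
scene 0.84 [ 526.8 -333.2   12. ] [169.6  85.1] 11.935105323791504 [-0.97795808 -0.20880131]
scene 0.74 [ 432.5 -565.5   12. ] [ 57.8 118.6] 47.875335693359375 [-0.74225787  0.67011436]
scene 0.49 [751.8 171.2  12. ] [254.6 508.4] 0.1125042587518692 [0.05705625 0.99837097]
scene 0.46 [667.8  48.9  12. ] [238.7  71.7] 89.89752960205078 [0.05896869 0.99825983]
top 0.73 [ 529.2 -332.7   12. ] [169.4  83.8] 11.487083435058594 [-0.97411691 -0.22604478]
top 0.6 [ 434.6 -565.7   12. ] [ 59.4 118.9] 46.33407211303711 [-0.72852895  0.68501501]
top 0.59 [ 288.9 -323.    12. ] [120.7  58.3] 25.25432586669922 [-0.90777373 -0.4194602 ]
0 1 x [ 0.37  0.6  -0.65  1.81  0.45  0.89 -0.48]
0 1 x [ 0.42  0.49 -0.71  1.74  0.36  1.04 -0.41]
0 1 y [ 0.5   0.86 -0.86  1.62  0.74  1.02  0.98]
0 1 y [ 0.47  0.62 -0.81  1.49  0.47  1.23  1.16]
0 -1 x [ 0.74  1.   -1.33  1.79  1.04  1.26  2.25]
0 -1 x [ 0.75  0.82 -1.32  1.72  0.83  1.29  2.37]
0 -1 y [ 0.17  0.69 -0.33  1.64  0.28  0.86 -1.84]
0 -1 y [ 0.28  0.53 -0.5   1.51  0.27  1.17 -1.84]
0.3 1 x [ 0.46  0.49 -0.72  2.12  0.86  0.48 -0.89]
0.3 1 x [ 0.73  0.37 -1.02  2.1   0.67  0.64 -0.72]
0.3 1 y [ 0.57  0.71 -0.85  1.91  1.02  0.63  0.68]
0.3 1 y [ 0.7   0.36 -0.94  1.91  0.49  0.77  1.09]
0.3 -1 x [ 0.84  0.89 -1.33  2.1   1.35  0.94  1.94]
0.3 -1 x [ 0.91  0.55 -1.3   2.1   0.93  0.79  2.22]
0.3 -1 y [ 0.15  0.54 -0.29  1.94  0.43  0.41 -2.02]
0.3 -1 y [ 0.54  0.3  -0.73  1.92  0.36  0.73 -1.95]
0.6 1 x [ 0.88  1.   -1.33  2.36  2.    0.99 -1.73]
0.6 1 x None
0.6 1 y [ 0.78  0.82 -1.11  2.17  1.9   0.69 -0.06]
0.6 1 y [ 0.68  0.09 -0.81  2.3   0.61  0.22  0.9 ]
0.6 -1 x [ 0.88  1.   -1.33  2.36  2.    0.99  1.42]
0.6 -1 x None
0.6 -1 y [ 0.1   0.48 -0.23  2.21  2.34  0.2   2.33]
0.6 -1 y [ 0.5   0.07 -0.63  2.31  0.52  0.21 -2.17]
2.1 [ 3.12  0.39 -0.  ]
```

```bash
python3 - <<'E'
from h import *
o=ori(0,'x')
bar=lambda th:B(-45,0,118,th)
def P(th,back): # TCP with tool leaning th/2, 'back' mm beyond bar
    f=th/2; return bar(th)+back*np.array([np.sin(f),0,-np.cos(f)])
print(kin.ik(P(.61,13),ori(.305,'x')) is not None, kin.ik(P(.61,-70),ori(.305,'x')) is not None)
grip(0.36)
robot.movep(bar(0)+[0,0,75],o)
robot.servo_line(bar(0)-[0,0,13],feed=130)
grip(0.0,20)
s=robot.observe(); print(s["t"],s["grip_width"],s["grip_force"],np.round(s["contact_force"],1))
for th in np.linspace(0,.61,7)[1:]:
    robot.servo_line(P(th,13),feed=60,rotation=ori(th/2,'x'))
    s=robot.observe(); print(round(th,2),s["t"],np.round(s["tcp_pos"],1),np.round(s["contact_force"],1))
E
```

```text
True True
7.1583 0.09733392770540264 19.999330937862396 [ 2.4 -0.2  1.7]
0.1 7.5083 [577.4  31.9 108.2] [2.4 0.4 0.9]
0.2 7.8583 [566.6  32.  101.8] [ 2.4 -0.1  2. ]
0.3 8.2167 [556.4  31.9  94.1] [0.1 0.1 2. ]
0.41 8.575 [547.2  32.   85.5] [ 1.3  0.3 -0.3]
0.51 8.9333 [539.2  32.   76.1] [ 2.3 -0.7 -2.6]
0.61 9.2917 [532.6  32.   66.4] [ 3.4  0.5 -2.2]
```

Bar width was 0.097×92 = 9 mm, so the bar is held. Release, back off, and look.

```bash
python3 - <<'E'
from h import *
grip(0.36)
f=.305; d=np.array([-np.sin(f),0,np.cos(f)])
s=robot.observe(); p=np.array(s["tcp_pos"])
robot.servo_line(p+75*d,feed=150)
robot.movep(np.array([400,-200,330.]),ori(.305,'x'))
for c in("scene","top"):
    save(c,c+"1.png")
    for n in "bin_right_hinge bin_right_handle bin_right_floor lifter lifter_grip charger".split(): print(c,n,find(n,c))
    for d in viewer.silhouettes("lifter",c):
        ys,xs=np.nonzero(d["mask"]); print("mask",round(d["confidence"],2),xs.min(),xs.max(),ys.min(),ys.max(),len(xs))
print("model bar",B(-45,0,118,.61),robot.observe()["t"])
b=B(34,-24,4+73,.61);print("exp grip",b,proj(b,"scene"),proj(b,"top"))
a=cv2.imread("pics/scene1.png");b=cv2.imread("pics/top1.png")
z=lambda i,x,y:cv2.convertScaleAbs(cv2.resize(i[y:y+96,x:x+96],(400,400),interpolation=cv2.INTER_CUBIC),alpha=1.4)
cv2.imwrite("pics/c2.png",np.hstack([z(a,225,85),z(b,215,95)]))
E
```

```text
scene bin_right_hinge [([632.7, 30.8, 7.2], 0.79), ([527.9, -335.3, 1.0], 0.7)]
scene bin_right_handle [([530.2, 32.9, 76.2], 0.79)]
scene bin_right_floor [([684.0, 34.8, 43.9], 0.8)]
scene lifter [([656.0, 16.2, 31.5], 0.75), ([631.5, 34.4, 6.1], 0.3)]
scene lifter_grip [([622.0, 12.4, 91.6], 0.58)]
scene charger [([656.6, 89.4, 30.2], 0.62)]
top bin_right_hinge [([631.3, 29.3, 12.7], 0.88)]
top bin_right_handle [([526.9, 30.1, 76.8], 0.59)]
top bin_right_floor [([687.4, 33.8, 47.4], 0.71), ([633.2, 34.3, 12.6], 0.55)]
top lifter [([662.7, 16.7, 33.1], 0.61)]
top lifter_grip [([614.9, 14.4, 91.9], 0.62)]
top charger [([656.8, 95.1, 30.3], 0.68)]
mask 0.67 258 279 144 165 268
model bar [528.51747891  32.          78.9394304 ] 12.55
exp grip [616.75723818   8.          90.59039102] [270.57396888 158.43210498] [269.30006624 155.81346915]
```

View pics/c2.png

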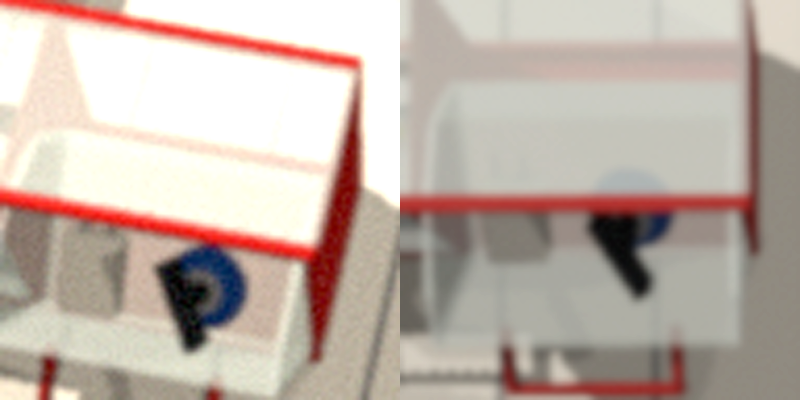

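The lifter has slid against the front panel. Its T-grip is in the open at scene (270,158), turned with its far end to the left. I'll fit its pose to the dark pixels.

```bash
cat > fit.py <<'E'
from h import *
from scipy.optimize import minimize
TH=.61; S=6
def hull(pts,c,x0,y0,n):
    q=np.array([(proj(p,c)+.5-[x0,y0])*S for p in pts]).astype(np.float32)
    m=np.zeros((n*S,n*S),np.uint8); cv2.fillConvexPoly(m,np.round(cv2.convexHull(q)).astype(np.int32),1); return m
def pts(x,y,a,zs,hx,hy,round_=False):
    o=[]
    for z in zs:
        if round_: l=[(hx*np.cos(t),hx*np.sin(t)) for t in np.linspace(0,6.28,13)]
        else: l=[(i*hx,j*hy) for i in(-1,1) for j in(-1,1)]
        for u,v in l: o.append(B(x+u*np.cos(a)-v*np.sin(a),y+u*np.sin(a)+v*np.cos(a),4+z,TH))
    return o
D={}
for c,x0,y0 in(("scene",248,135),("top",247,140)):
    n=40; im=cv2.imread(f"pics/{c}1.png")[y0:y0+n,x0:x0+n]
    g=cv2.resize(im.max(2),None,fx=S,fy=S,interpolation=cv2.INTER_CUBIC)
    m=(g<(70 if c=="scene" else 60)).astype(np.uint8)
    k,l,st,_=cv2.connectedComponentsWithStats(m); m=(l==1+np.argmax(st[1:,4])).astype(np.uint8)
    D[c]=(m,x0,y0,n,im)
def model(p,c,x0,y0,n): return hull(pts(*p,(60,86),31,7),c,x0,y0,n)|hull(pts(p[0],p[1],0,(15,60),8.5,8.5,True),c,x0,y0,n)
def cost(p,cs=("scene","top")):
    r=0
    for c in cs:
        m,x0,y0,n,_=D[c]; h=model(p,c,x0,y0,n); r+=1-(m&h).sum()/(m|h).sum()
    return r
if __name__=="__main__":
    for cs in(("scene","top"),("scene",),("top",)):
        b=min((minimize(cost,[34,-22,a],args=(cs,),method="Nelder-Mead",options=dict(initial_simplex=[[34,-22,a],[40,-22,a],[34,-16,a],[34,-22,a+.25]])) for a in(.1,.4,.7)),key=lambda r:r.fun)
        print(cs,np.round(b.x,2),round(b.fun,3))
        if len(cs)==2:
            o=[]
            for c in cs:
                m,x0,y0,n,im=D[c]; v=cv2.resize(im,None,fx=S,fy=S); v2=v.copy()
                for mm,col in((m,(0,255,0)),(model(b.x,c,x0,y0,n),(0,0,255))): cv2.drawContours(v,cv2.findContours(mm,0,1)[0],-1,col,1)
                o.append(np.vstack([v]))
            cv2.imwrite("pics/fit.png",np.hstack(o))
E
python3 fit.py
```

```text
('scene', 'top') [ 35.25 -21.87   0.49] 0.816
('scene',) [ 36.53 -21.15   0.43] 0.471
('top',) [ 33.35 -23.37   0.51] 0.336
```

View pics/fit.png

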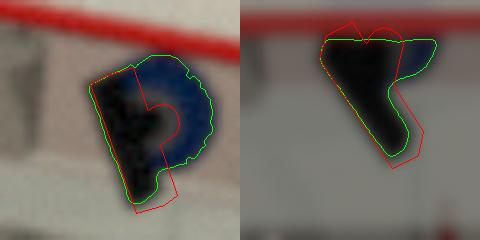

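```bash
sed -i 's/m=(g<.*$/m=(g<50).astype(np.uint8)/' fit.py; python3 fit.py
```

```text
('scene', 'top') [ 33.94 -21.48   0.45] 0.677
('scene',) [ 36.67 -19.04   0.46] 0.295
('top',) [ 33.07 -22.78   0.45] 0.357
```

View pics/fit.png

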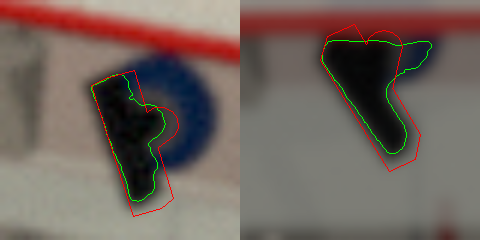

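```bash
cat > go.py <<'E'
from h import *
TH=.61; X,Y,A=34,-21,.45
for sg in(1,-1):
    o=ori(TH,'y',sg,A)
    print(sg,[None if (q:=kin.ik(B(X,Y,z,TH),o)) is None else np.round(q,2).tolist() for z in(200,130,63)])
E
python3 go.py
```

```text
1 [[0.34, 0.14, -0.49, 2.32, 0.97, 0.16, 0.98], [0.82, 0.56, -1.1, 2.25, 1.72, 0.53, 0.41], [0.24, 0.49, -0.4, 2.21, 2.18, 0.27, -0.16]]
-1 [[0.42, 0.15, -0.57, 2.31, 1.01, 0.18, -2.2], [0.94, 0.75, -1.32, 2.24, 1.75, 0.74, -2.65], [0.09, 0.47, -0.23, 2.22, 2.37, 0.21, 2.75]]
```

```bash
cat > go2.py <<'E'
from h import *
TH=.61; X,Y,A=34,-21,.45; o=ori(TH,'y',1,A)
grip(0.39)
robot.movep(B(X,Y,185,TH),o)
robot.servo_line(B(X,Y,63,TH),feed=100)
s=robot.observe(); print(s["t"],np.round(s["tcp_pos"]-B(X,Y,63,TH),1),np.round(s["contact_force"],1))
grip(0,15)
s=robot.observe(); print(s["t"],s["grip_width"]*92,s["grip_force"],np.round(s["contact_force"],1))
E
python3 go2.py
```

```text
15.5667 [ 0.  -0.1  0.6] [ 0.7  0.2 -0.2]
16.0167 15.554043263497475 14.942939952634333 [-1.4  0.8  0.7]
```

```bash
python3 - <<'E'
from h import *
TH=.61; X,Y,A=34,-21,.45; o=ori(TH,'y',1,A)
robot.servo_line(B(X+3,Y,69,TH),feed=40)
robot.servo_line(B(X+3,Y,216,TH),feed=120)
s=robot.observe(); print(s["t"],s["grip_width"]*92,np.round(s["contact_force"],1),np.round(s["joints"],2))
# to upright, clear of the unit
f=Rot.from_matrix(np.c_[[0,0,0],[0,0,0],[0,0,0]]+np.eye(3))
o2=ori(0,'y',1,A)
robot.servo_line(np.array([430,-60,260.]),feed=150,rotation=o2)
robot.movep(np.array([470,-200,200.]),o2)
s=robot.observe(); print(s["t"],s["grip_width"]*92,np.round(s["contact_force"],1))
for c in("scene","top"):
    save(c,c+"2.png")
    for n in("lifter","lifter_grip","charger","phone"): print(c,n,find(n,c))
    p=proj(s["tcp_pos"],c).astype(int); print(p)
a,b=[cv2.imread(f"pics/{c}2.png") for c in("scene","top")]
z=lambda i,x,y:cv2.convertScaleAbs(cv2.resize(i[y:y+170,x:x+170],(400,400),interpolation=cv2.INTER_CUBIC),alpha=1.4)
cv2.imwrite("pics/c3.png",np.hstack([z(a,240,100),z(b,240,95)]))
E
```

```text
17.8917 15.293516475490836 [ 0.3  0.1 -1.6] [ 0.55  0.12 -0.7   2.31  0.82  0.2   1.13]
21.4 15.26264815229177 [ 0.4  1.  -0.9]
scene lifter []
scene lifter_grip []
scene charger [([659.9, 86.4, 32.6], 0.77)]
scene phone [([435.1, -569.4, -0.5], 0.77), ([530.6, -335.6, -1.2], 0.62), ([707.1, 134.8, 3.3], 0.18)]
[336 211]
top lifter [([636.0, 31.6, 13.1], 0.23)]
top lifter_grip [([638.8, 33.3, 14.3], 0.48)]
top charger [([654.5, 94.0, 30.9], 0.58)]
top phone [([529.9, -333.9, 3.5], 0.92), ([437.8, -573.0, 1.0], 0.55)]
[348 207]
```

View pics/c3.png

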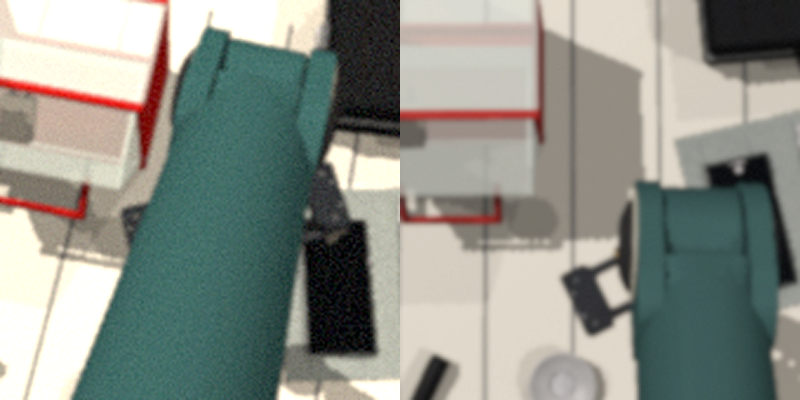

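The lifter is hidden under the arm, so I'll present it sideways to the top camera to check how it sits in the fingers.

```bash
python3 - <<'E'
from h import *
be=.6; q0=np.array(robot.observe()["joints"])
c=[]
for P in([450,-560,260.],[420,-520,280.],[500,-480,300.]):
  for sg in(1,-1):
    z=np.array([0,np.sin(be),-np.cos(be)]);y=np.array([sg,0,0.]);o=Rot.from_matrix(np.c_[np.cross(y,z),y,z]).as_rotvec()
    q=kin.ik(P,o)
    if q is not None: c.append((np.abs(np.array(q)-q0).max(),P,o))
c.sort(key=lambda a:a[0]); print([(round(a[0],2),a[1]) for a in c])
_,P,o=c[0]
robot.movep(np.array(P),o)
s=robot.observe(); print(s["t"],s["grip_width"]*92)
save("top","top3.png")
for n in("lifter","lifter_grip"):
    for d in viewer.pinpoint(n,"top"):
        w=world(d["at"],"top"); R=Rot.from_rotvec(s["tcp_rot"]).as_matrix(); print(n,d["confidence"],np.round(R.T@(w-s["tcp_pos"]),1))
p=proj(s["tcp_pos"],"top").astype(int); x,y=np.clip(p-[60,50],0,[520,300]); print(p,x,y)
i=cv2.imread("pics/top3.png")[y:y+100,x:x+120]
i=cv2.convertScaleAbs(cv2.resize(i,(720,600),interpolation=cv2.INTER_CUBIC),alpha=1.5)
R=Rot.from_rotvec(s["tcp_rot"]).as_matrix(); T=np.array(s["tcp_pos"])
for k in((0,0,0),(0,0,59),(30,0,59),(-30,0,59),(31,0,-27),(-31,0,-27)):
    u=(proj(T+R@np.array(k),"top")+.5-[x,y])*6; cv2.circle(i,tuple(int(a) for a in u),3,(0,0,255),-1)
cv2.imwrite("pics/c4.png",i)
E
```

```text
[(np.float64(1.15), [420, -520, 280.0]), (np.float64(1.27), [500, -480, 300.0]), (np.float64(4.12), [420, -520, 280.0]), (np.float64(4.32), [500, -480, 300.0])]
23.1917 15.301120687141704
lifter 0.77 [ 2.   1.  61.4]
lifter_grip 0.6 [  0.5  -0.5 -14.9]
lifter_grip 0.59 [ -6.3 108.3 333.6]
[494 227] 434 177
```

View pics/c4.png

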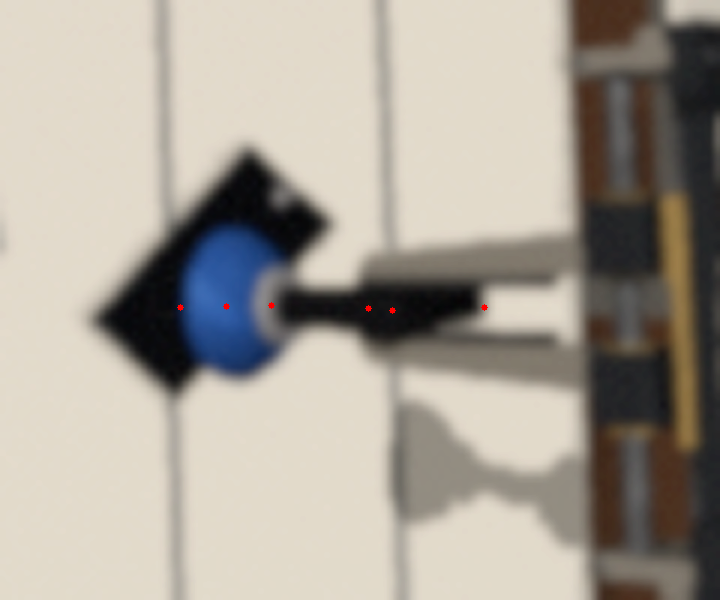

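The lifter sits straight in the fingers, within 2 mm of the modelled points, with the stem on the tool axis. Now I'll re-measure the phone and place the lifter.

```bash
cat > place.py <<'E'
from h import *
Cs=[];As=[]
for c in("scene","top","top","scene"):
    viewer.read_camera(c)
    for d in viewer.silhouettes("phone",c):
        ys,xs=np.nonzero(d["mask"]); p=np.array([ray(x+.0,y+.0,c,12) for x,y in zip(xs,ys)])
        if abs(p[:,0].mean()-529)<10 and abs(p[:,1].mean()+334)<10:
            r=cv2.minAreaRect(p[:,:2].astype(np.float32)); v=np.linalg.eigh(np.cov(p[:,:2].T))[1][:,1]; v*=np.sign(v[0])
            print(c,np.round(r[0],1),np.round(p.mean(0),1),np.round(r[1],1),round(np.arctan2(v[1],v[0]),3)); Cs.append(p.mean(0)[:2]);As.append(np.arctan2(v[1],v[0]))
    pp=[np.array(q[0][:2]) for q in find("phone",c) if abs(q[0][0]-529)<12 and abs(q[0][1]+334)<12]; print(pp); Cs+=pp
C=np.mean(Cs,0);a=np.median(As); sp=C-39*np.array([np.cos(a),np.sin(a)]); print(C,a,sp)
np.save("sp.npy",[*sp,a])
E
python3 place.py
```

```text
scene [ 529.2 -332.3] [ 527.2 -332.6   12. ] [166.8  82. ] 0.22
[array([ 529.7, -335. ])]
top [ 530.4 -333. ] [ 529.4 -332.8   12. ] [168.2  80.5] 0.188
[array([ 529.9, -333.6])]
top [ 531.8 -331.7] [ 531.7 -331.9   12. ] [170.  81.] 0.216
[array([ 528.7, -334.8])]
scene [ 529.1 -331.7] [ 528.5 -331.5   12. ] [166.7  80.6] 0.206
[array([ 530.6, -336.3])]
[ 529.46899846 -333.56781812] 0.2108457683697697 [ 491.33268247 -341.73001162]
```

```bash
cat > put.py <<'E'
from h import *
x,y,a=np.load("sp.npy"); 
q0=np.array(robot.observe()["joints"]); c=[]
for sg in(1,-1):
  for yw in(.45,0,a,-.4,-.8,-1.2):
    o=ori(0,'y',sg,yw); q=kin.ik([x,y,75.],o)
    if q is not None: c.append((np.abs(np.array(q)-q0).max(),sg,yw))
c.sort(); print(c[:3]); o=ori(0,'y',c[0][1],c[0][2])
robot.movep(np.array([x,y,130.]),o)
robot.servo_line(np.array([x,y,80.]),feed=80)
robot.hold(.3)
b=np.mean([robot.observe()["contact_force"]],0); print("base",np.round(b,1))
z=80.
while z>66:
    z-=1. if z>75 else .5
    robot.servo_line(np.array([x,y,z]),feed=15); f=np.array(robot.observe()["contact_force"])-b
    if f[2]>2: robot.hold(.1); f=np.array(robot.observe()["contact_force"])-b
    print(z,np.round(f,1))
    if f[2]>2: break
print(robot.observe()["t"],robot.observe()["grip_width"]*92)
E
python3 put.py
```

```text
[(np.float64(0.9827047236480091), 1, 0), (np.float64(1.0022343483160485), 1, -0.4), (np.float64(1.0147969189270278), 1, -0.8)]
base [ 1.1  0.1 -0.2]
79.0 [-0.7 -0.4 -1.2]
78.0 [-0.9 -0.2 -0.5]
77.0 [ 0.2 -0.8  0. ]
76.0 [-1.1 -0.8 -0.7]
75.0 [-0.4  0.4 -2. ]
74.5 [-1.1  0.4 -1.3]
74.0 [-1.4 -0.4 -0.5]
73.5 [-1.7 -1.  -0.4]
73.0 [-1.2  0.2 -0.9]
72.5 [-0.8 -0.8 -0.8]
72.0 [-0.7 -0.7 -0.8]
71.5 [-0.7  0.1 -0.3]
71.0 [-0.8  0.4  1.1]
70.5 [-2.4  1.2  6.6]
29.6 15.245461828899826
```

Contact came at about 70.7 mm (expected 71). I'll ease back slightly, release, retreat, and check.

```bash
python3 - <<'E'
from h import *
s=robot.observe(); p=np.array(s["tcp_pos"])
robot.servo_line(p+[0,0,.3],feed=10); print(np.round(robot.observe()["contact_force"],1))
grip(0.4); robot.hold(.2)
robot.servo_line(p+[0,0,90],feed=100)
robot.movep(np.array([400,100,330.]),np.array(s["tcp_rot"]))
s=robot.observe(); print(s["t"],s["grip_width"])
x,y,a=np.load("sp.npy")
for c in("scene","top"):
    save(c,c+"5.png")
    for n in("lifter","lifter_grip","pull_spot","phone","spudger","charger"): print(c,n,find(n,c))
o=[]
for c in("scene","top"):
    K=proj([x,y,12],c).astype(int)-[50,50]; i=cv2.resize(cv2.imread(f"pics/{c}5.png")[K[1]:K[1]+100,K[0]:K[0]+100],(400,400),interpolation=cv2.INTER_CUBIC)
    i=cv2.convertScaleAbs(i,alpha=1.5)
    pl=[(proj([x+30*np.cos(t),y+30*np.sin(t),12],c)+.5-K)*4 for t in np.linspace(0,6.28,40)]
    cv2.polylines(i,[np.array(pl).astype(np.int32)],True,(0,0,255),1); o.append(i)
cv2.imwrite("pics/c5.png",np.hstack(o))
E
```

```text
[-1.2 -1.   0.9]
33.3583 0.4020911827386816
scene lifter [([489.8, -341.3, 12.6], 0.71)]
scene lifter_grip [([492.7, -342.8, 85.5], 0.88)]
scene pull_spot [([489.3, -340.5, 11.2], 0.79), ([307.9, -315.0, 5.8], 0.73), ([412.5, -547.3, 8.7], 0.67)]
scene phone [([431.1, -569.8, -3.0], 0.86)]
scene spudger [([574.9, -412.5, 4.4], 0.58)]
scene charger [([659.4, 84.6, 34.7], 0.78), ([493.0, -341.0, 16.2], 0.44)]
top lifter [([492.0, -338.2, 14.0], 0.56), ([656.4, 91.9, 31.1], 0.17)]
top lifter_grip [([489.7, -338.0, 87.0], 0.62)]
top pull_spot [([415.6, -552.7, 8.1], 0.9), ([312.6, -314.3, 6.8], 0.65), ([490.5, -339.8, 12.4], 0.63), ([657.4, 92.8, 31.0], 0.31)]
top phone [([435.3, -574.3, 2.0], 0.91), ([280.9, -326.7, -1.3], 0.84), ([528.5, -334.6, 1.1], 0.7)]
top spudger [([575.4, -418.7, 5.1], 0.55)]
top charger [([657.8, 92.3, 30.4], 0.76), ([681.6, 32.9, 48.1], 0.71)]
```

View pics/c5.png

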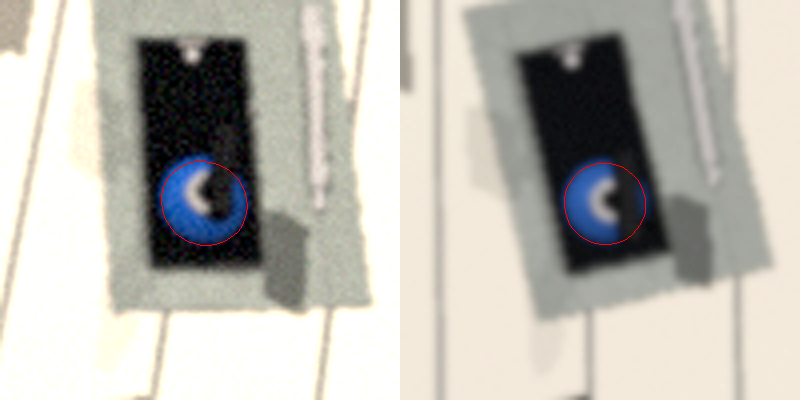

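The cup stands upright and centred on the glass, about 14-15 mm from the socket end. The phone and spudger haven't moved, so I'm handing the job in.

```bash
python3 -c "
from h import *
print(robot.job_done())"
```

```text
the job is handed in; nothing more can be done
None
```

The lifter came out of the right bin and stands upright on the largest phone, centred across its width and about 15 mm in from the socket end. The job was handed in at about 33 s; I got no verdict back.

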